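# Vent a pressure cooker: unlock the steam dial, turn it to full release and hold it

### The job

The pressure cooker on the hob is done and has to be vented before anyone opens it. Push the orange safety catch on the lid's bridge outward, away from the dial, right to its end stop, which frees the dial; then turn the steam dial clockwise past its first and second clicks to the third, full release, and keep it there: it springs shut as soon as it is let go, so finish while still holding the dial with the fingers at the third click. Leave the cooker standing where it is on its burner and do not disturb the saucepan, the gas lighter, the salt shaker or the spice jar.

Things in the scene. Friction and masses are not known exactly. Their poses are not given: they have to be found in the camera images.
- cooker: Full pressure cooker, 3 to 4.5 kg, loose on the hob: steel pot 210 mm across, lid rim 227, black loop handles at its +y and -y ends (320 over both). Origin: centre of its underside. A black bridge 50 mm wide runs over the lid along its y axis, flat top 158 mm up. On it, at x 0: dial axis at y -40 mm on a boss of 45 mm radius, catch at y +30 (locked), a 7 mm red pin at y +86.
- safety_catch (a joint): Position of the orange catch, m: 0 locked, 0.024 fully out at its end stop; grows along the cooker's +y, away from the dial. Friction about 2 N, no spring, stays where left; starts between 0 and 0.005. Its steel bolt stands in a notch of the dial and blocks it until the catch is about 15 mm out.
- catch_grip (a point): Centre of the top face of the catch's grip, an orange ribbed block 22 mm wide (cooker x), 24 mm long (cooker y, the way it slides), standing 16.5 mm above the bridge's top. Axes as the cooker's.
- steam_dial (a joint): Dial angle, rad: 0 shut (pointer at the cooker's -y), growing clockwise from above; clicks at 0.40, 0.80 and 1.20, hard stop at 1.30. A spring returns it to 0 from everywhere, the clicks do not hold it: it takes about 0.13 N m near 0, 0.22 at the third click, and passing a click adds up to 0.06. One, two and three raised dots on the boss mark the clicks.
- dial_wing: The dial's grip: upright grey wing 13 mm thick (own x), 50 long (own y), 27 high, centred on the dial's vertical axis, turning with it; black pointer line on its -y half. Origin: centre of its underside, 10.5 mm above the bridge's top, on the dial's round skirt of 29 mm radius. At angle 0 its axes are the cooker's; it turns clockwise about z.
- dial_grip (a point): Point on the dial's axis inside the wing, 17 mm above the wing's underside and 10 mm below its top; axes as the wing's.
- saucepan: Empty stainless saucepan on another burner, 160 mm across, 75 mm high; its straight handle reaches 238 mm from the centre along its own -x, top of the handle 78 mm up. Origin: centre of its underside. To be left alone.
- gas_lighter: Red gas lighter, 245 x 33 x 21 mm, lying on the side table to the left of the hob, near its edge. Origin: centre of its underside. To be left alone.
- salt_shaker: Salt shaker, glass with a grey cap, 44 mm across, 90 mm high, standing on the side table to the left of the hob. Origin: centre of its underside. To be left alone.
- spice_jar: Spice jar with a red cap and a green label, 45 mm across, 106 mm high, standing on the side table to the left of the hob. Origin: centre of its underside. To be left alone.

How it is judged:
By the outcome, as a careful person would: the job done as asked, in the order asked, and still so for the second after the job is handed in, while the arm keeps its last pose, push and grip.
It also fails if it takes over 38 s, if anything falls off the work surface, if the arm or the gripper's body presses on something with over 40 N, if the wrist force passes 120 N, or if a joint passes its speed limit or range.

### The arm

A 7-joint arm with a two-finger parallel gripper is mounted at the origin on a cart in front of the work surface, level with it; the furniture and walls round the work are solid. World frame = base frame: x ahead of the robot, y to its left, z up, the work surface at z = 0. Lengths are in m, angles in rad, forces in N, time in s.
With the tool pointing down it reaches from about 0.425 to 0.95 m from the base axis. Payload 4.7 kg.
Tool frame: the origin (TCP) lies midway between the tips of the shut fingers; the grasp point (between the pads) lies 19 mm behind it; z points along the fingers, y is the line along which they close (so a half turn about z gives the same grasp; the last joint's range is limited). The gripper opens to 87 mm and grips with 3 to 60 N. Pads are 19 mm wide; open, the fingers measure 117 mm over their backs; the gripper's body (75 mm by 190 mm) begins 51 mm behind the grasp point.
Start: joints at [-1.266, 0.469, -0.049, 1.532, 0.024, 1.141, -0.082], TCP at [0.221, 0.638, 0.223] pointing down, gripper open.
Joint ranges: [-2.59, 2.59], [-0.33, 1.99], [-1.39, 1.29], [0.1, 2.45], [-1.04, 4.18], [0.21, 1.99], [-2.66, 2.66]. Speed limits (rad/s): [2.57, 2.57, 3.14, 3.14, 3.14, 3.14, 3.14].

### API

Orientations are given as a rotation vector (axis times angle).
In Python, from workcell import env gives the robot as it stands.
- The arm moves only by the shell command python3 -m creep 'ROWS' [FORCE]. ROWS is JSON, a list of rows, each a list of 5 numbers: the shift along the tool's x, y, z in mm, then the turn about the tool's z in rad, then the opening, from 0 (shut) to 1 (fully open). In form: [[tx, ty, tz, roll, grip], ...]. A call has exactly 5 rows; each row shifts and turns the commanded pose from where the row before left it, along the tool's axes as they then stand; what a row does not reach is not made up. A row lasts 1/10 s, in which the tool goes at most 50 mm and 8.59 degrees, less where a joint would pass 70% of its speed; a pose out of reach is approached as far as the arm can. A call with a gripper value outside its range is refused whole. The fingers move at their own pace and stop on an object; FORCE is the grip in N (left out, the last holds). Time passes only in rows, so rows that do not move let the fingers close, or fill a call up. It gives the time, the measured TCP pose, the force, the opening and the grip force at its end, in the units of the state.
- env.get_obs(): the state, without advancing time (a new reading comes with each control period).
- env.capture(name): name is "side" or "top" or "wrist"; returns (picture, depth): 384x512x3 uint8, red, green, blue; 384x512 float32, m along the optical axis (not along the pixel's ray), 0 where there is no reading.
- env.camera_model(name): a dict with "mtx" (3x3 intrinsics, pixels), "dist" ([k1, k2, p1, p2, k3] as OpenCV has them; the pictures are not rectified), "rvec" (rotation vector, rad) and "tvec" (3), from world to camera coordinates, as OpenCV has them; the wrist camera has in their place "T_tool_cam" (4x4, takes a point from camera to tool coordinates, whose origin is the TCP and whose axes are the flange's). Camera axes: x right, y down, z forward; pixel columns grow to the right and rows downward; lengths in m; the calibration is good to about 2 mm. A picture is of the moment at which its call begins: read the wrist's pose just before it. camera_model takes no time and is no camera call.
- env.hand_in(): hands the job in; it is judged then, once.
The state is a dict: "time": time; "joint_positions": joint angles; "joint_velocities": joint speeds; "joint_efforts": joint torques, N m; "tool_pos": TCP position; "ee_rot": TCP orientation; "force": force on the tool from outside, world axes, zero at the start; "ft_torque": the same for the moment, N m; "grip_width": finger opening in m; "finger_force": force on a finger pad.
Only numpy, scipy, OpenCV 4.12 (cv2) and the standard library are available. Lean on these libraries where they do the work, as an engineer would, in place of code of your own. Each camera call takes 0.05 s, during which the arm holds its last target. There are 200 camera calls.

## Working session

There is one attempt and no reset: what is moved stays moved. The work goes in short steps, Python scripts to look and compute and a shell command to move; the robot and the scene stay as the last step left them, time stands still between calls to the robot, and variables do not carry over. Pictures are saved under pics/ and viewed, at most 10 in all, crops included, and the job is handed in when it is done.

```bash
ls; mkdir -p pics; python3 - <<'E'
from workcell import env
import cv2,numpy as np
o=env.get_obs();print({k:np.round(v,3).tolist() for k,v in o.items()})
for n in("top","side"):
    p,d=env.capture(n);cv2.imwrite(f"pics/{n}0.png",p[:,:,::-1]);np.save(f"pics/{n}0.npy",d);np.save(f"pics/{n}0c.npy",p)
    print({k:np.round(v,4).tolist() for k,v in env.camera_model(n).items() if k!='dist'})
print(env.camera_model("wrist"))
E
```

```text
pics
{'time': 0.0, 'joint_positions': [-1.266, 0.469, -0.049, 1.534, 0.024, 1.141, -0.082], 'joint_velocities': [0.001, -0.0, 0.002, 0.001, 0.0, 0.0, -0.0], 'joint_efforts': [0.0, -50.797, -0.081, -23.615, -0.061, 0.038, 0.0], 'tool_pos': [0.221, 0.637, 0.222], 'ee_rot': [-0.522, -3.098, 0.003], 'force': [-0.608, -0.294, -0.819], 'ft_torque': [0.001, -0.011, -0.0], 'finger_force': 0.0, 'grip_width': 0.087}
{'mtx': [[418.6725, 0.0, 244.4856], [0.0, 418.6725, 194.3525], [0.0, 0.0, 1.0]], 'rvec': [2.1489, -2.1364, 0.1952], 'tvec': [-0.0792, 0.647, 1.1139]}
{'mtx': [[392.3062, 0.0, 258.0415], [0.0, 392.3062, 196.3692], [0.0, 0.0, 1.0]], 'rvec': [1.4218, 2.0996, -0.9296], 'tvec': [0.3299, -0.288, 1.5711]}
{'mtx': array([[295.900896  ,   0.        , 262.71296229],
       [  0.        , 295.900896  , 192.36141701],
       [  0.        ,   0.        ,   1.        ]]), 'dist': array([-0.05129624,  0.        ,  0.        ,  0.        ,  0.        ]), 'T_tool_cam': array([[-8.98585898e-04, -9.69635028e-01, -2.44554913e-01,
         6.73158108e-02],
       [ 9.99999581e-01, -9.14670508e-04, -4.77968605e-05,
        -1.18321167e-03],
       [-1.77341657e-04, -2.44554854e-01,  9.69635443e-01,
        -1.61765456e-01],
       [ 0.00000000e+00,  0.00000000e+00,  0.00000000e+00,
         1.00000000e+00]])}
```

View pics/top0.png

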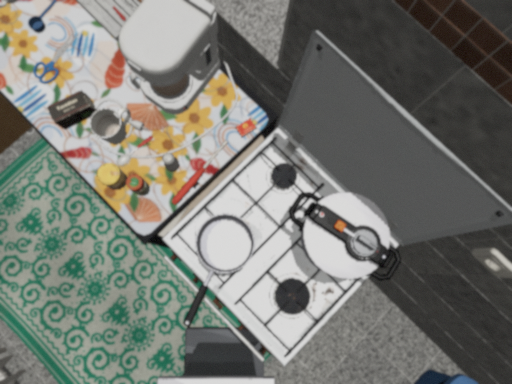

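View pics/side0.png

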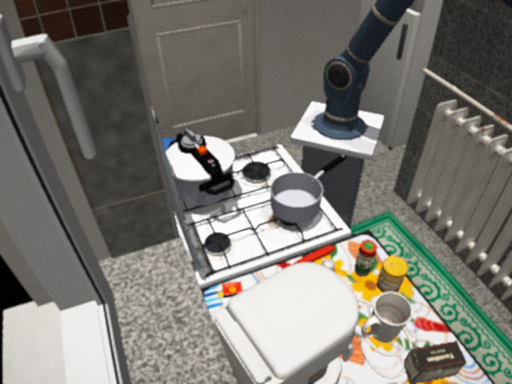

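The top view shows the cooker with the orange catch at about (340,226), the dial at (365,242) and loop handles at (303,207) and (385,262). The saucepan is at (225,243). The side view shows the same layout, with the hob's raised cover behind the cooker. Next I'll turn these into world coordinates.

```bash
cat > h.py <<'E'
from workcell import env
import cv2,numpy as np
from scipy.spatial.transform import Rotation as R
def world(n,d,obs=None,ext=None):
    m=env.camera_model(n);h,w=d.shape
    u,v=np.meshgrid(np.arange(w),np.arange(h))
    q=cv2.undistortPoints(np.stack([u,v],-1).reshape(-1,1,2).astype(np.float64),m['mtx'],m['dist']).reshape(h,w,2)
    P=np.dstack([q*d[...,None],d])
    if n=='wrist':
        T=m['T_tool_cam'];P=P@T[:3,:3].T+T[:3,3]
        return P@R.from_rotvec(obs['ee_rot']).as_matrix().T+obs['tool_pos']
    Rm=cv2.Rodrigues(np.array(m['rvec'],float))[0]
    return (P-np.ravel(m['tvec']))@Rm
def orange(p): 
    h=cv2.cvtColor(p,cv2.COLOR_RGB2HSV);return cv2.inRange(h,(5,170,150),(16,255,255))>0
E
python3 - <<'E'
from h import *
for n in('top','side'):
    d=np.load(f'pics/{n}0.npy');p=np.load(f'pics/{n}0c.npy');W=world(n,d)
    X=W[...,0];Y=W[...,1];Z=W[...,2]
    m=orange(p)&(d>0)&(Z>.1)&(Z<.3)
    print(n,'orange',m.sum(),np.median(W[m],0).round(4))
    m2=(Z>.1)&(Z<.2)&(d>0)
    print(np.percentile(W[m2],[1,50,99],axis=0).round(3))
    dk=(p.max(-1)<70)&(Z>.148)&(Z<.168)&(d>0)
    c=np.median(W[dk],0);print('bridge',dk.sum(),c.round(4))
    if dk.sum()>10:
        A=W[dk][:,:2]-W[dk][:,:2].mean(0);u,s,v=np.linalg.svd(A,full_matrices=False);print(v[0],np.degrees(np.arctan2(v[0][1],v[0][0])),s)
    m=env.camera_model(n)
    print(cv2.projectPoints(np.array([[0,0,0],[.221,.637,.222],[.5,0,0],[.5,.3,0.]]),m['rvec'],m['tvec'],m['mtx'],m['dist'])[0].reshape(-1,2).round())
    if n=='top':
        for u,v in[(340,226),(365,242),(303,207),(385,262),(330,250),(225,243),(190,318),(320,45),(500,212),(410,240),(400,200),(300,140),(360,110)]: print((u,v),W[v,u].round(3))
E
```

```text
top orange 11 [ 0.5492 -0.3025  0.1736]
[[ 0.364 -0.722  0.101]
 [ 0.566 -0.333  0.139]
 [ 1.07   0.129  0.198]]
bridge 1246 [ 0.531  -0.3264  0.157 ]
[-0.73461265 -0.67848674] -137.27449547964883 [10.1596258   2.75758489]
[[215. 438.]
 [-79. 371.]
 [218. 248.]
 [112. 248.]]
(340, 226) [ 0.55  -0.311  0.173]
(365, 242) [ 0.509 -0.365  0.195]
(303, 207) [ 0.626 -0.253 -0.038]
(385, 262) [ 0.462 -0.427  0.149]
(330, 250) [ 0.492 -0.293  0.135]
(225, 243) [ 0.515 -0.021  0.004]
(190, 318) [0.317 0.065 0.079]
(320, 45) [ 0.861 -0.209  0.48 ]
(500, 212) [ 0.548 -0.521  0.477]
(410, 240) [ 0.522 -0.522  0.081]
(400, 200) [ 0.608 -0.443  0.227]
(300, 140) [ 0.803 -0.232  0.065]
(360, 110) [ 0.764 -0.303  0.403]
side orange 44 [ 0.5551 -0.3087  0.1749]
[[-1.251 -1.306  0.101]
 [ 0.004 -0.253  0.141]
 [ 1.119  0.638  0.199]]
bridge 978 [ 0.0625 -0.0277  0.1577]
[ 0.80652122 -0.59120514] -36.242575365456105 [19.30550692  3.01758497]
[[340. 125.]
 [535. 145.]
 [303. 205.]
 [399. 231.]]
```

```bash
python3 -m creep '[[-34,-20,-20,0,1],[-38,-23,-15,0,1],[-38,-23,-15,0,1],[-38,-23,-15,0,1],[-38,-23,-10,0,1]]' 10; python3 -m creep '[[-38,-23,-10,0,1],[-38,-23,-10,0,1],[-38,-23,-5,0,1],[-38,-23,0,0,1],[-38,-23,0,0,1]]'
cat > goto.py <<'E'
import sys
from h import *
o=env.get_obs();t=np.array(eval(sys.argv[1]));M=R.from_rotvec(o['ee_rot']).as_matrix()
print('pos',o['tool_pos'].round(4),'t',round(float(o['time']),2),'q',np.round(o['joint_positions'],2))
print('tool delta mm',(M.T@(t-o['tool_pos'])*1000).round(1),'heading y deg',np.degrees(np.arctan2(M[1,1],M[0,1])).round(2),'z',M[:,2].round(3),'F',np.round(o['force'],1),'T',np.round(o['ft_torque'],2),'w',o['grip_width'],o['finger_force'])
E
python3 goto.py '[.51,-.31,.33]'
```

```text
time: 0.6
tool_pos: [0.3612, 0.4696, 0.2984]
ee_rot: [0.522, 3.098, 0.001]
force: [0.8, 0.3, -0.0]
grip_width: 0.0873
finger_force: 0.0
time: 1.1
tool_pos: [0.5028, 0.2985, 0.3225]
ee_rot: [-0.522, -3.098, -0.0]
force: [-0.1, 0.6, 1.1]
grip_width: 0.0867
finger_force: 0.0
pos [0.5028 0.2985 0.3225] t 1.1 q [-0.71  0.25  0.13  1.63 -0.03  1.27  0.66]
tool delta mm [-206.1 -572.5   -7.5] heading y deg 70.88 z [-0.  0. -1.] F [-0.1  0.6  1.1] T [-0.   -0.06  0.04] w 0.08670909440678232 0.0
```

```bash
for i in 1; do python3 -m creep '[[-14,-38,0,0,1],[-14,-38,0,0,1],[-14,-38,0,0,1],[-14,-38,0,0,1],[-14,-38,0,0,1]]'; python3 -m creep '[[-14,-38,0,0,1],[-14,-38,0,0,1],[-14,-38,0,0,1],[-14,-38,0,0,1],[-14,-38,0,0,1]]';python3 -m creep '[[-14,-38,0,0,1],[-14,-38,0,0,1],[-14,-38,0,0,1],[-14,-38,0,0,1],[-10,-38,0,0,1]]'; python3 -m creep '[[0,0,0,0.14,1],[0,0,0,0.14,1],[0,0,0,0.14,1],[0,0,0,0.14,1],[0,0,0,0.14,1]]'; python3 -m creep '[[0,0,0,0.14,1],[0,0,0,0.14,1],[0,0,0,0.14,1],[0,0,0,0.14,1],[0,0,0,0.14,1]]';python3 -m creep '[[0,0,0,0.14,1],[0,0,0,0.14,1],[0,0,0,0.14,1],[0,0,0,0.08,1],[0,0,0,0,1]]'; done | grep -E 'time|tool_pos|force'
python3 - <<'E'
from h import *
o=env.get_obs();p,d=env.capture('wrist');cv2.imwrite('pics/w1.png',p[:,:,::-1])
W=world('wrist',d,o);np.savez('pics/w1.npz',p=p,d=d,W=W)
E
python3 goto.py '[.51,-.31,.33]'
```

```text
time: 1.6
tool_pos: [0.5054, 0.0959, 0.3222]
force: [0.4, -0.4, -0.1]
finger_force: 0.0
time: 2.1
tool_pos: [0.5092, -0.1063, 0.3223]
force: [1.5, 0.6, -0.8]
finger_force: 0.0
time: 2.6
tool_pos: [0.5098, -0.3072, 0.322]
force: [0.5, 0.3, -0.1]
finger_force: 0.0
time: 3.1
tool_pos: [0.5096, -0.3057, 0.322]
force: [-0.3, -0.1, -0.6]
finger_force: 0.0
time: 3.6
tool_pos: [0.5097, -0.3056, 0.322]
force: [-0.1, 0.0, -0.1]
finger_force: 0.0
time: 4.1
tool_pos: [0.5098, -0.3056, 0.322]
force: [0.2, -0.1, -0.1]
finger_force: 0.0
pos [ 0.5098 -0.3056  0.3221] t 4.15 q [-0.21  0.35  0.92  1.63 -0.29  1.3   0.09]
tool delta mm [-3.3  2.9 -7.9] heading y deg -37.88 z [-0.001  0.    -1.   ] F [ 0.7 -0.2 -0.2] T [-0.08  0.08  0.01] w 0.08715196234323963 0.0
```

View pics/w1.png

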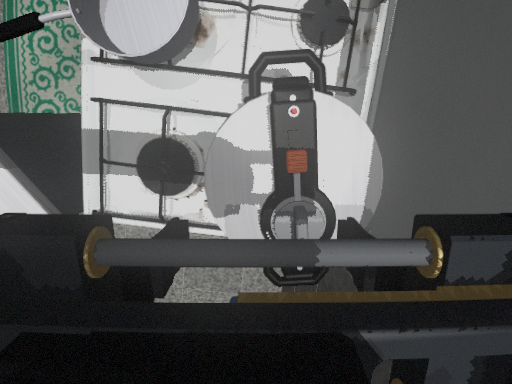

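The wrist view shows the red pin at (294,111), the orange catch at (297,161) and the dial centre near (298,222), partly behind the gripper. The bridge runs nearly vertically in the picture. I'll fit the cooker pose from these points.

```bash
python3 - <<'E'
from h import *
z=np.load('pics/w1.npz');p,d,W=z['p'],z['d'],z['W'];Z=W[...,2]
h=cv2.cvtColor(p,cv2.COLOR_RGB2HSV)
roi=np.zeros(d.shape,bool);roi[80:240,190:390]=1;roi&=d>0
vv,uu=np.mgrid[:384,:512]
def rep(n,m):
    print(n,m.sum(),'px',uu[m].mean().round(1),vv[m].mean().round(1),'mean',W[m].mean(0).round(4),'min',W[m].min(0).round(3),'max',W[m].max(0).round(3))
sat=h[...,1]>120
red=((h[...,0]<18)|(h[...,0]>165))&sat&roi
rep('catch',red&(vv>140)&(vv<180)); rep('catchtop',red&(vv>140)&(vv<180)&(Z>.168)); rep('pin',red&(vv>100)&(vv<125))
# bridge top between pin and catch, plane z
b=roi&(vv>118)&(vv<148)&(p.max(-1)<80)&(Z>.15)&(Z<.165);rep('bridge',b)
# bridge edges per row -> axis
cs=[W[r][b[r]][:,:2].mean(0) for r in range(120,148)];cs=np.array(cs);print(cs[0],cs[-1],np.degrees(np.arctan2(*(cs[0]-cs[-1])[::-1])))
# lid circle: points with z>.11, rim
L=roi&(Z>.09)&(Z<.2);
pts=W[L];print('Z pct',np.percentile(pts[:,2],[1,5,25,50,75,95]).round(3))
# wing top
wt=roi&(Z>.186)&(Z<.21);rep('wing',wt)
if wt.sum()>5: print(cv2.fitLine(W[wt][:,:2].astype(np.float32),cv2.DIST_L2,0,.01,.01).ravel())
# top cam consistency
dt=np.load('pics/top0.npy');pt=np.load('pics/top0c.npy');Wt=world('top',dt)
for n in('top','side'):
    Wt=world(n,np.load(f'pics/{n}0.npy'))
    m=(Wt[...,2]>.186)&(Wt[...,2]<.215)&(abs(Wt[...,0]-.51)<.06)&(abs(Wt[...,1]+.365)<.06);print(n,'wing',m.sum(),Wt[m].mean(0) if m.sum() else '')
    m=(Wt[...,2]>.105)&(Wt[...,2]<.145)&(np.hypot(Wt[...,0]-.531,Wt[...,1]+.338)<.14)
    c,r=cv2.minEnclosingCircle((Wt[m][:,:2]*1000).astype(np.float32).reshape(-1,1,2));print(n,'lid',c,r)
m=roi&(Z>.105)&(Z<.145);m&=np.hypot(W[...,0]-.531,W[...,1]+.338)<.14
print('w lid',cv2.minEnclosingCircle((W[m][:,:2]*1000).astype(np.float32).reshape(-1,1,2)))
E
```

```text
catch 365 px 296.3 161.0 mean [ 0.5499 -0.3105  0.1742] min [ 0.536 -0.324  0.172] max [ 0.563 -0.298  0.176]
catchtop 365 px 296.3 161.0 mean [ 0.5499 -0.3105  0.1742] min [ 0.536 -0.324  0.172] max [ 0.563 -0.298  0.176]
pin 12 px 293.7 111.5 mean [ 0.5788 -0.2686  0.1643] min [ 0.577 -0.27   0.163] max [ 0.581 -0.266  0.165]
bridge 188 px 291.6 134.1 mean [ 0.5634 -0.2868  0.1565] min [ 0.539 -0.315  0.153] max [ 0.593 -0.26   0.159]
[ 0.56809725 -0.27139918] [ 0.55351527 -0.29668286] 60.026458750299426
Z pct [0.099 0.121 0.13  0.136 0.157 0.169]
wing 374 px 300.9 224.1 mean [ 0.5145 -0.3628  0.1941] min [ 0.499 -0.379  0.186] max [ 0.527 -0.349  0.197]
[ 0.57728773  0.8165408   0.514529   -0.36281785]
top wing 122 [ 0.50966015 -0.3704479   0.19451773]
top lid (532.0103149414062, -338.83489990234375) 139.39393615722656
side wing 64 [ 0.51383938 -0.37027255  0.19429715]
side lid (532.04248046875, -328.0440368652344) 129.80397033691406
w lid ((547.6085205078125, -342.359375), 129.4075164794922)
```

```bash
python3 -m creep '[[0,0,0,-0.055,0.55],[6,12,20,0,0.55],[6,12,30,0,0.55],[7,12,35,0,0.55],[0,0,25,0,0.55]]' 10 | grep force; python3 goto.py '[.550,-.3105,.160]'; python3 - <<'E'
from h import *
o=env.get_obs();p,d=env.capture('wrist');cv2.imwrite('pics/w2.png',p[:,:,::-1])
W=world('wrist',d,o);h=cv2.cvtColor(p,cv2.COLOR_RGB2HSV);Z=W[...,2]
m=((h[...,0]<18)|(h[...,0]>165))&(h[...,1]>120)&(Z>.168)&(Z<.18);vv,uu=np.nonzero(m);print(m.sum(),uu.mean(),vv.mean(),W[m].mean(0))
E
```

```text
force: [-0.2, -0.1, -0.0]
finger_force: 0.0
pos [ 0.5515 -0.3096  0.2098] t 4.65 q [-0.13  0.51  0.82  1.69 -0.41  1.12  0.21]
tool delta mm [-1.6 -0.6 49.8] heading y deg -34.6 z [-0.001  0.001 -1.   ] F [-0.2 -0.1 -0. ] T [-0.03  0.1   0.06] w 0.05482022550001752 0.0
977 263.2691914022518 214.65404298874105 [ 0.55089223 -0.3101913   0.17386182]
```

View pics/w2.png

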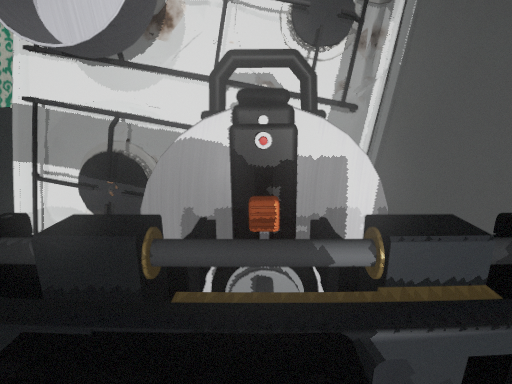

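The catch at (263,214) is centred between the fingers and square to the tool. I'll lower and grip it lightly.

```bash
python3 -m creep '[[-1,0,15,0,0.55],[0,0,15,0,0.55],[0,0,12,0,0.55],[0,0,6,0,0.55],[0,0,0,0,0.55]]' 8 | grep force; python3 goto.py '[.550,-.3105,.160]'; python3 -m creep '[[0,0,0,0,0.3],[0,0,0,0,0.2],[0,0,0,0,0.1],[0,0,0,0,0.1],[0,0,0,0,0.1]]' 8; python3 goto.py '[.550,-.3105,.160]'
```

```text
force: [-0.5, 0.2, 1.0]
finger_force: 0.0
pos [ 0.5494 -0.3114  0.1639] t 5.2 q [-0.1   0.55  0.8   1.74 -0.45  1.04  0.24]
tool delta mm [ 1.1 -0.1  3.9] heading y deg -34.83 z [-0.001  0.001 -1.   ] F [-0.5  0.2  1. ] T [-0.07  0.13 -0.01] w 0.04763395333345266 0.0
time: 5.7
tool_pos: [0.5504, -0.3122, 0.1649]
ee_rot: [2.782, 1.454, 0.001]
force: [1.8, -1.0, -0.4]
grip_width: 0.0221
finger_force: 8.0
pos [ 0.5504 -0.3122  0.1649] t 5.7 q [-0.1   0.55  0.8   1.74 -0.45  1.04  0.24]
tool delta mm [ 1.1 -1.3  4.9] heading y deg -34.81 z [ 0.002 -0.001 -1.   ] F [ 1.8 -1.  -0.4] T [-0.38 -0.25  0.04] w 0.02214374354095464 7.996788248419762
```

Gripped at 22.1 mm wide. Now I'll slide it along tool +x, about 19 mm of remaining travel.

```bash
python3 -m creep '[[3,0,0,0,0.1],[3,0,0,0,0.1],[3,0,0,0,0.1],[3,0,0,0,0.1],[0,0,0,0,0.1]]' 8 | grep force; python3 goto.py '[.550,-.3105,.160]';  python3 -m creep '[[2,0,0,0,0.1],[2,0,0,0,0.1],[2,0,0,0,0.1],[1,0,0,0,0.1],[0,0,0,0,0.1]]' 8 | grep force; python3 goto.py '[.550,-.3105,.160]'
```

```text
force: [2.6, -3.0, 2.5]
finger_force: 8.0
pos [ 0.5576 -0.3016  0.1649] t 6.2 q [-0.12  0.56  0.8   1.73 -0.45  1.04  0.23]
tool delta mm [-11.6  -1.2   4.9] heading y deg -34.79 z [ 0.002 -0.    -1.   ] F [ 2.6 -3.   2.5] T [-0.68 -0.47  0.09] w 0.02193430211459102 7.993990704417229
force: [2.7, -3.0, 2.7]
finger_force: 8.0
pos [ 0.5613 -0.2962  0.1649] t 6.7 q [-0.13  0.56  0.8   1.73 -0.45  1.04  0.21]
tool delta mm [-18.2  -1.1   4.9] heading y deg -34.82 z [ 0.001 -0.    -1.   ] F [ 2.7 -3.   2.7] T [-1.03 -0.72  0.06] w 0.021821125727486148 7.996569871902466
```

```bash
python3 -m creep '[[1,0,0,0,0.1],[1,0,0,0,0.1],[0,0,0,0,0.1],[0,0,0,0,0.1],[0,0,0,0,0.1]]' 8 | grep force; python3 goto.py '[.550,-.3105,.160]';  python3 -m creep '[[1,0,0,0,0.1],[1,0,0,0,0.1],[0,0,0,0,0.1],[0,0,0,0,0.1],[0,0,0,0,0.1]]' 8 | grep force; python3 goto.py '[.550,-.3105,.160]'; python3 - <<'E'
from h import *
for n in('top','side'):
    p,d=env.capture(n);W=world(n,d);h=cv2.cvtColor(p,cv2.COLOR_RGB2HSV);Z=W[...,2]
    m=((h[...,0]<18)|(h[...,0]>165))&(h[...,1]>120)&(Z>.155)&(Z<.18)&(np.hypot(W[...,0]-.55,W[...,1]+.3)<.07)
    print(n,m.sum(),W[m].mean(0) if m.any() else'')
E
```

```text
force: [2.6, -5.7, 4.2]
finger_force: 8.0
pos [ 0.5618 -0.2953  0.1649] t 7.2 q [-0.13  0.56  0.8   1.73 -0.45  1.04  0.21]
tool delta mm [-19.2  -1.    4.9] heading y deg -34.86 z [ 0.001 -0.001 -1.   ] F [ 2.6 -5.7  4.2] T [-1.16 -0.45  0.09] w 0.02196445085808765 8.000278696417809
force: [1.5, -7.6, 2.7]
finger_force: 8.0
pos [ 0.5618 -0.2953  0.1649] t 7.7 q [-0.13  0.56  0.8   1.73 -0.45  1.04  0.21]
tool delta mm [-19.2  -1.    5. ] heading y deg -34.93 z [-0.    -0.003 -1.   ] F [ 1.5 -7.6  2.7] T [-1.76 -0.11  0.07] w 0.02192537980483826 8.006040751934052
top 0 
side 118 [ 0.56588618 -0.29167884  0.16658828]
```

The catch stopped at 20.3 mm of travel with the force rising, so it is at its end stop. I'll release, lift and move over the dial.

```bash
python3 -m creep '[[-2,0,0,0,0.4],[0,0,0,0,0.55],[0,0,0,0,0.55],[0,0,15,0,0.55],[0,0,0,0,0.55]]' 8 | grep -A1 force >/dev/null; python3 -m creep '[[0,0,-35,0,0.55],[0,0,-30,0,0.55],[-15,0,-20,0,0.55],[-25,0,0,0,0.55],[0,0,0,0,0.55]]' | grep force;  python3 goto.py '[.508,-.3715,.175]'; python3 - <<'E'
from h import *
o=env.get_obs();p,d=env.capture('wrist');cv2.imwrite('pics/w3.png',p[:,:,::-1])
W=world('wrist',d,o);h=cv2.cvtColor(p,cv2.COLOR_RGB2HSV);Z=W[...,2]
near=(np.hypot(W[...,0]-.53,W[...,1]+.33)<.12)
m=((h[...,0]<18)|(h[...,0]>165))&(h[...,1]>120)&(Z>.168)&(Z<.18)&near;print('catch',m.sum(),W[m].mean(0))
m=((h[...,0]<18)|(h[...,0]>165))&(h[...,1]>120)&(Z>.155)&(Z<.168)&near&(W[...,0]>.57);print('pin',m.sum(),W[m].mean(0))
m=(Z>.188)&(Z<.2)&near;print('wing',m.sum(),W[m].mean(0),W[m].min(0),W[m].max(0),cv2.minAreaRect((W[m][:,:2]*1000).astype(np.float32)))
E
```

```text
force: [-0.9, -1.1, 0.4]
finger_force: 0.0
pos [ 0.5359 -0.3299  0.2346] t 8.8 q [-0.11  0.48  0.85  1.67 -0.39  1.17  0.23]
tool delta mm [-50.1   1.1  59.7] heading y deg -35.13 z [-0.001 -0.    -1.   ] F [-0.9 -1.1  0.4] T [-0.11  0.11 -0.  ] w 0.04779916782607082 0.0
catch 881 [ 0.56186834 -0.29420778  0.17403087]
pin 33 [ 0.57933614 -0.26838132  0.16448505]
wing 398 [ 0.50654907 -0.37559325  0.19481366] [ 0.49546978 -0.38910039  0.19156678] [ 0.51643382 -0.36463683  0.1968285 ] ((506.0762634277344, -376.2791748046875), (22.54994010925293, 12.636474609375), 58.177391052246094)
```

View pics/w3.png

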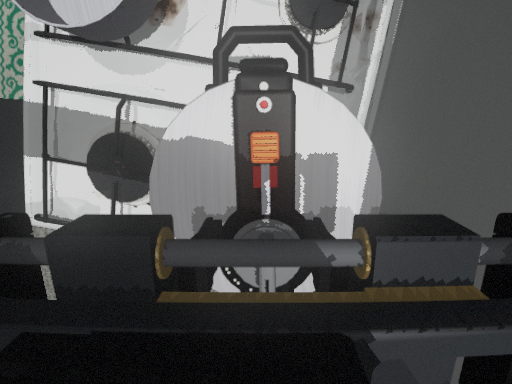

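The catch is fully out, with the red field showing at (265,177) behind it, and the cooker hasn't moved. One slip to note: in the release call my +15 z row went down, not up. The soft arm took it harmlessly. Next is the dial grasp.

```bash
python3 -m creep '[[-20,1,0,0,0.55],[-30,0,0,0,0.55],[0,0,0,0,0.55],[0,0,20,0,0.55],[0,0,18,0,0.55]]' 8 | grep force; python3 goto.py '[.508,-.3715,.172]'
```

```text
force: [-0.0, 0.1, -0.4]
finger_force: 0.0
pos [ 0.512  -0.3671  0.195 ] t 9.35 q [-0.02  0.52  0.82  1.71 -0.42  1.1   0.33]
tool delta mm [-5.9 -0.8 23. ] heading y deg -34.76 z [-0.     0.002 -1.   ] F [-0.   0.1 -0.4] T [-0.08  0.03  0.03] w 0.04809586964783026 0.0
```

```bash
python3 -m creep '[[-5,-1,0,0,0.55],[0,0,8,0,0.55],[0,0,8,0,0.55],[0,0,5,0,0.55],[0,0,0,0,0.55]]' 8 | grep force; python3 goto.py '[.508,-.3715,.172]'
```

```text
force: [-0.6, -0.7, 1.1]
finger_force: 0.0
pos [ 0.5073 -0.3719  0.1748] t 9.85 q [ 0.    0.54  0.81  1.73 -0.44  1.06  0.36]
tool delta mm [0.7 0.3 2.8] heading y deg -34.82 z [-0.001  0.001 -1.   ] F [-0.6 -0.7  1.1] T [-0.06  0.12 -0.01] w 0.0474840994113214 0.0
```

```bash
python3 -m creep '[[0,0,1,0,0.1],[0,0,0,0,0],[0,0,0,0,0],[0,0,0,0,0],[0,0,0,0,0]]' 35 | grep -E 'force|width'; python3 goto.py '[.508,-.3715,.172]'; python3 -m creep '[[0,0,0,0.08,0],[0,0,0,0.08,0],[0,0,0,0.08,0],[0,0,0,0.06,0],[0,0,0,0,0]]' | grep -E 'force|width'; python3 goto.py '[.508,-.3715,.172]'
```

```text
force: [5.2, -3.5, -3.1]
grip_width: 0.0158
finger_force: 4.2
pos [ 0.5077 -0.3726  0.1747] t 10.35 q [ 0.    0.54  0.81  1.73 -0.44  1.06  0.36]
tool delta mm [ 1.1 -0.4  2.7] heading y deg -34.83 z [ 0.001 -0.    -1.   ] F [ 5.2 -3.5 -3.1] T [-1.11 -1.37  0.05] w 0.01576305392888713 4.222530573606491
force: [2.7, -2.6, -0.1]
grip_width: 0.0122
finger_force: 34.8
pos [ 0.5085 -0.3729  0.1748] t 10.85 q [-0.04  0.57  0.89  1.74 -0.5   1.07  0.1 ]
tool delta mm [ 0.5 -1.4  2.8] heading y deg -51.99 z [ 0.002 -0.002 -1.   ] F [ 2.7 -2.6 -0.1] T [-0.45 -0.36  0.12] w 0.01221950516811413 34.821510314941406
```

```bash
python3 -m creep '[[0,0,0,0.08,0],[0,0,0,0.08,0],[0,0,0,0.08,0],[0,0,0,0.08,0],[0,0,0,0.08,0]]' | grep -E 'force|width'; python3 goto.py '[.508,-.3715,.172]'; python3 -m creep '[[0,0,0,0.08,0],[0,0,0,0.08,0],[0,0,0,0.08,0],[0,0,0,0.08,0],[0,0,0,0.08,0]]' | grep -E 'force|width'; python3 goto.py '[.508,-.3715,.172]'
```

```text
force: [0.9, -0.9, 0.3]
grip_width: 0.0128
finger_force: 34.8
pos [ 0.5082 -0.3723  0.1748] t 11.35 q [-0.1   0.61  0.99  1.74 -0.57  1.11 -0.23]
tool delta mm [ 0.  -0.8  2.8] heading y deg -74.98 z [ 0.001  0.    -1.   ] F [ 0.9 -0.9  0.3] T [-0.03 -0.15  0.17] w 0.012829966889193386 34.8207950592041
force: [-0.4, 1.5, 1.3]
grip_width: 0.0129
finger_force: 34.8
pos [ 0.5081 -0.3716  0.1748] t 11.85 q [-0.15  0.66  1.09  1.74 -0.65  1.15 -0.56]
tool delta mm [-0.1 -0.   2.8] heading y deg -97.87 z [ 0.001  0.002 -1.   ] F [-0.4  1.5  1.3] T [ 0.36 -0.07  0.22] w 0.012911553443695867 34.83403444290161
```

```bash
python3 -m creep '[[0,0,0,0.06,0],[0,0,0,0.05,0],[0,0,0,0.04,0],[0,0,0,0,0],[0,0,0,0,0]]' 40 | grep -E 'force|width'; python3 goto.py '[.508,-.3715,.172]'; python3 - <<'E'
from h import *
for n in('top','side'):
    p,d=env.capture(n);m=env.camera_model(n);c=cv2.projectPoints(np.array([[.508,-.372,.18]]),m['rvec'],m['tvec'],m['mtx'],m['dist'])[0].ravel().astype(int)
    q=p[max(c[1]-60,0):c[1]+60,max(c[0]-80,0):c[0]+80];cv2.imwrite(f'pics/{n}4.png',cv2.resize(q[:,:,::-1],None,fx=4,fy=4,interpolation=cv2.INTER_CUBIC))
    W=world(n,d);h=cv2.cvtColor(p,cv2.COLOR_RGB2HSV);Z=W[...,2];k=((h[...,0]<18)|(h[...,0]>165))&(h[...,1]>120)&(Z>.168)&(Z<.18)&(np.hypot(W[...,0]-.55,W[...,1]+.3)<.07)
    print(n,'catch',k.sum(),W[k].mean(0) if k.any() else '')
E
```

```text
force: [0.0, 4.8, 4.3]
grip_width: 0.0127
finger_force: 39.8
pos [ 0.5081 -0.3714  0.1747] t 12.35 q [-0.16  0.68  1.13  1.74 -0.67  1.16 -0.69]
tool delta mm [-0.1  0.2  2.7] heading y deg -106.3 z [ 0.001  0.002 -1.   ] F [0.  4.8 4.3] T [ 0.98 -0.13  0.27] w 0.012744401741488413 39.82637107372284
top catch 84 [ 0.56237729 -0.29301955  0.17351694]
side catch 47 [ 0.56650143 -0.29134362  0.17413914]
```

View pics/side4.png

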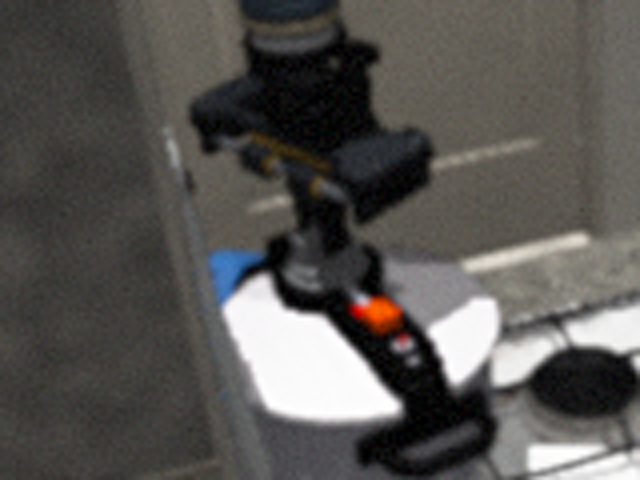

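The side view shows the fingers still on the dial, the catch out with the red field showing, and the cooker in place. I'll check the cooker's yaw and position from the wrist camera before handing in.

```bash
python3 - <<'E'
from h import *
o=env.get_obs();p,d=env.capture('wrist');cv2.imwrite('pics/w5.png',p[:,:,::-1])
W=world('wrist',d,o);h=cv2.cvtColor(p,cv2.COLOR_RGB2HSV);Z=W[...,2]
near=(np.hypot(W[...,0]-.53,W[...,1]+.33)<.12)
s=((h[...,0]<18)|(h[...,0]>165))&(h[...,1]>120)&near
for n,m in(('catch',s&(Z>.168)&(Z<.18)),('pin',s&(Z>.155)&(Z<.168)&(W[...,0]>.57))): print(n,m.sum(),W[m].mean(0) if m.any() else '')
p0=np.load('pics/top0c.npy').astype(int);p1,_=env.capture('top');D=abs(p1.astype(int)-p0).max(-1)>60
print('diff saucepan/table px',D[200:330,165:250].sum(),D[100:240,0:210].sum())
E
python3 goto.py '[.508,-.3715,.172]'
```

```text
catch 1598 [ 0.5621956  -0.29715249  0.17368468]
pin 160 [ 0.57749114 -0.27787508  0.16355943]
diff saucepan/table px 1369 0
pos [ 0.5082 -0.3714  0.1748] t 12.55 q [-0.16  0.68  1.13  1.74 -0.67  1.16 -0.69]
tool delta mm [-0.1  0.2  2.8] heading y deg -106.35 z [ 0.001  0.002 -1.   ] F [1.3 4.8 5. ] T [ 1.2  -0.15  0.19] w 0.012922414010347934 39.83084678649902
```

View pics/w5.png

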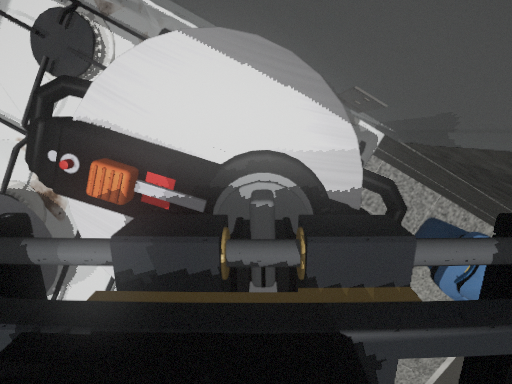

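The wing is held square between the fingers at (263,225), with the catch out at (112,181) and the pin at (66,164). My pin mask picked up the red field, so I'll redo that measurement.

```bash
python3 - <<'E'
from h import *
o=env.get_obs();p,d=env.capture('wrist');W=world('wrist',d,o);h=cv2.cvtColor(p,cv2.COLOR_RGB2HSV)
s=((h[...,0]<18)|(h[...,0]>165))&(h[...,1]>120)
out={}
for n,b in(('pin',(150,178,55,80)),('catch',(150,210,84,140))):
    m=np.zeros_like(s);m[b[0]:b[1],b[2]:b[3]]=1;m&=s;out[n]=W[m].mean(0);print(n,m.sum(),out[n])
for a in out.values(): 
    v=a[:2]-o['tool_pos'][:2];print(np.degrees(np.arctan2(v[1],v[0])),np.hypot(*v))
E
```

```text
pin 106 [ 0.57973802 -0.2688047   0.16313879]
catch 1823 [ 0.56244175 -0.2977749   0.17298991]
55.09353828589676 0.12506865474853965
53.593739375686305 0.09144430163886597
```

```bash
python3 -c "
from workcell import env
print(env.hand_in())"
```

```text
the job is handed in; nothing more can be done
None
```

Handed in at about 12.6 s: the catch is at its end stop and the fingers are holding the dial at about 1.25 rad, past the third click; the cooker has not moved, and nothing else was touched as far as I could tell, though the saucepan's before/after picture differed, most likely because the arm was in view.

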